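Unload the air fixture and set its regulator for the next batch

TASK

The walnut plates in the air-clamped fixture are finished. Switch the clamping air off with the red toggle, tip each plate up by pressing its far end down into the relief, and lay all the plates flat in the wooden tray, stacked if you like. The next batch is softer wood, so with the air still off pull the regulator's black knob up, turn it until the gauge needle stands at the red set hand and push it fully back down so that it locks; then, with all plates out, switch the air on again to check that the clamp bar closes, leave it on, and do not shift the mug or the tape measure.

Things in the scene. Friction and masses are not known exactly. Their poses are not given: they have to be found in the camera images.
- fixture: fixed air fixture on a plywood board 211 x 330 x 18 mm; origin under the board's middle, x away from the robot (yaw 0.16 to 0.36), y left. In its frame (mm): grey nest block x -42 to 92, y -152 to 62, top z 67; nest centres x 22, y 25, -45, -115; at y 122, near to far: gauge (x -51, up to z 92), regulator with knob (x 20), toggle valve (x 80). Two cylinders, 82 tall, at x -88.
- nest1 (a point): left nest (beside the regulator) for a plate, 104 (x) by 54 mm (y): this point is its middle, level with the block's top face. The floor 21 mm below carries the plate only up to 4 mm beyond the middle; farther on it drops 28 mm more (the relief). Press the far end some 34 mm beyond the middle, straight down by about 20 mm, a few N.
- nest2 (a point): middle nest, like nest1. A plate tips about the floor's edge; past 25 degrees it goes over by itself and stays at some 35 degrees, its near end standing 30 mm out of the block. Grip it there across its 50 mm width, some 25 mm nearer than the nest's middle, fingertips just above the block's top.
- nest3 (a point): right nest, like nest1.
- clamp_bar (a joint): clamp bar along the nests' near edge, top 80 mm above the bench, m: 0 = its toes reach 10 mm over the plates' near ends, which then cannot tip (air on); 0.014 = drawn back clear (air off). Moved by the valve alone.
- valve (a joint): red toggle of the air valve, rad: 0 = air on (leans right, towards the nests), 1.0 = air off (leans left, outboard); snaps to whichever side of 0.5 it is on; about 2.5 N at the tip flips it. It swings in the fixture's y-z plane about an axis along the fixture's x, at fixture x 80, y 122, z 58 mm.
- valve_tip (a point): middle of the red cap of the toggle (cap 21 mm across, 25 mm long), 60 mm from the hinge axis; about z 111 mm at either stop.
- knob_lift (a joint): how far the regulator knob is pulled up, m: 0 = down and locked, 0.010 = up and free to turn; snaps to whichever end is nearer (about 5 N to pull or push).
- knob (a joint): angle of the knob, rad, growing anticlockwise seen from above (lower pressure); starts at 0, stops at -0.35 and 1.9. Turns freely only while pulled up (over 0.005 m); pushed down it locks in the nearest of 24 notches (15 degrees apart).
- knob_grip (a point): centre of the regulator knob: black fluted upright cylinder, 50 mm across, 38 mm tall, this point on its axis half-way up; nothing taller within 45 mm. Moves up and down with it. At rest it stands 95 mm above the bench.
- gauge_needle (a joint): black needle of the 80 mm gauge, rad, same angle and sense as the knob's (anticlockwise seen on the dial as the knob turns anticlockwise).
- gauge_hand (a joint): red set hand of the gauge, in the same measure as the needle: the reading wanted. Between 0.5 and 1.3. Do not touch the dial.
- needle_tip (a point): point of the needle, 30 mm from the dial's centre.
- sethand_tip (a point): point of the red set hand, 30 mm from the dial's centre.
- tray: loose open wooden tray 152 x 132 x 20 mm (x, y, z), walls 7 mm, floor 7 mm, 0.7 kg; origin at the centre of its underside.
- plate1_center (a point): finished walnut plate 100 x 50 x 20 mm (its x, y, z), two brass inserts in its top, 0.05 to 0.1 kg; this point is its centre. Starts flat in a nest (any one plate may be absent), its top 1 mm below the block's top face, 2 mm of play all round: no room for fingers until it is tipped up.
- plate2_center (a point): finished walnut plate 100 x 50 x 20 mm (its x, y, z), two brass inserts in its top, 0.05 to 0.1 kg; this point is its centre. Starts flat in a nest (any one plate may be absent), its top 1 mm below the block's top face, 2 mm of play all round: no room for fingers until it is tipped up.
- plate3_center (a point): finished walnut plate 100 x 50 x 20 mm (its x, y, z), two brass inserts in its top, 0.05 to 0.1 kg; this point is its centre. Starts flat in a nest (any one plate may be absent), its top 1 mm below the block's top face, 2 mm of play all round: no room for fingers until it is tipped up.
- mug: blue mug, 77 x 104 x 89 mm, a bystander; origin under its centre.
- tape_measure: yellow and black tape measure, 38 x 74 x 65 mm, a bystander; origin under its centre.

How it is judged (in metres and radians):
On the way, in this order (a step that is already met when the one before it is completed fails the run):
1. the clamping air is switched off (value of joint valve above 0.85 rad), for 0.2 s.
2. with the air off, the regulator knob is pulled up (value of joint valve above 0.85 rad and value of joint knob_lift above 0.007 m), for 0.2 s.
3. with the knob up, the needle is turned to the red set hand (value of joint valve above 0.85 rad and value of joint knob_lift above 0.006 m and distance between needle_tip and sethand_tip below 0.0072 m), for 0.2 s.
4. the knob is pushed back down and locked with the needle at the set hand (value of joint valve above 0.85 rad and value of joint knob_lift below 0.002 m and distance between needle_tip and sethand_tip below 0.0072 m), for 0.2 s.
5. with every plate in the tray, the air is switched on again (value of joint valve below 0.15 rad and value of joint knob_lift below 0.002 m and x of plate1_center in the frame of tray between -0.045 and 0.045 m and y of plate1_center in the frame of tray between -0.035 and 0.035 m and z of plate1_center in the frame of tray between 0.005 and 0.08 m and (angle between plate1_center's own z axis and vertical below 0.12 rad or angle between plate1_center's own z axis and vertical above 3.02 rad) and x of plate2_center in the frame of tray between -0.045 and 0.045 m and y of plate2_center in the frame of tray between -0.035 and 0.035 m and z of plate2_center in the frame of tray between 0.005 and 0.08 m and (angle between plate2_center's own z axis and vertical below 0.12 rad or angle between plate2_center's own z axis and vertical above 3.02 rad) and x of plate3_center in the frame of tray between -0.045 and 0.045 m and y of plate3_center in the frame of tray between -0.035 and 0.035 m and z of plate3_center in the frame of tray between 0.005 and 0.08 m and (angle between plate3_center's own z axis and vertical below 0.12 rad or angle between plate3_center's own z axis and vertical above 3.02 rad)), for 0.2 s.
At the end, for the whole second after the job is handed in: toggle on (under 0.15 rad), bar closed (3 mm); knob down (within 2 mm), needle point within 7 mm (half a bar) of the set hand's; every plate in the tray, within 45 mm along and 35 mm across of its middle, level within 0.12 rad (either face up), at rest (all of step 5 and value of joint clamp_bar below 0.003 m and distance between needle_tip and sethand_tip below 0.0072 m and linear speed of each of plate1, plate2, plate3 below 0.02 m/s); the robot touches nothing.
It fails at once if the mug is shifted by more than 3 cm (distance of mug from where it was at the start of the episode above 0.03 m).
It fails at once if the tape measure is shifted by more than 3 cm (distance of tape_measure from where it was at the start of the episode above 0.03 m).
Of plate1, plate2, plate3 only 2 to 3 are there at a start; the rules pass over those that are not, and their reading is None.
At some moment in a run one of tray may be knocked a few centimetres aside while the robot is not near it.
Once in a run the grip may slacken for a moment while it holds something.
It also fails if it takes over 208 s, if anything falls off the work surface, if the arm or the gripper's body presses on something with over 40 N, if the wrist force passes 120 N, or if a joint passes its speed limit or range.

ROBOT

A 6-joint arm with a two-finger parallel gripper is mounted at the origin on the work surface; the furniture and walls round the work are solid. World frame = base frame: x ahead of the robot, y to its left, z up, the work surface at z = 0. Lengths are in m, angles in degrees, forces in N, time in s.
With the tool pointing down it reaches from about 0.375 to 0.925 m from the base axis. Payload 5.7 kg.
Tool frame: the origin (TCP) lies at the very end of the fingers, on their centre line; the grasp point (between the pads) lies 19 mm behind it; z points along the fingers, y is the line along which they close (so a half turn about z gives the same grasp; the last joint's range is limited). The gripper opens to 85 mm and grips with 20 to 120 N. Pads are 22 mm wide; open, the fingers measure 114 mm over their backs; the gripper's body (76 mm by 85 mm) begins 54 mm behind the grasp point. The pads swing forward as they close: fully open they stand 13 mm farther back than shut.
Start: joints at [57.748, 20.558, 86.54, -0, 72.909, -6.595], TCP at [0.26, 0.541, 0.199] pointing down, gripper open.
Joint ranges: [-170.27, 170.27], [-57.76, 135], [12.27, 136.19], [-55.21, 235.2], [11.17, 155.16], [-170.74, 170.74]. Speed limits (degrees/s): [136.94, 136.94, 180, 180, 180, 180].

INTERFACE

Orientations are given as a 3x3 rotation matrix whose columns are the frame's x, y, z axes.
In Python, from rig import r, effector, ik, vision, get_time_s, get_joint_positions, get_qd, get_joint_torque, get_tcp_pos, get_orientation, get_contact_force, get_wrist_torque, get_width, get_grasp_force gives the robot as it stands. Calls block until the motion is done:
- r.move_to(position, orientation): joint-space move of the TCP to a pose.
- r.servo_line(position, orientation=None, rate=0.15, f_stop=None): straight line of the TCP; orientation=None keeps the orientation; rate is the mean speed in m/s. With f_stop (N) it stops when the force on the tool has changed by that much, and returns True; else False.
- r.move_joints(angles): joint-space move.
- effector.gripper_to(opening, force=None): finger opening in m; force is the grip in N (None keeps the last); returns when the fingers have stopped.
- r.hold(seconds).
- ik(position, orientation): joint angles nearest the present ones, or None.
- vision.grab_frame(name): name is "scene" or "top" or "wrist"; returns a dict with "color" (384x512x3 uint8, red, green, blue), "range_z" (384x512 float32, m along the optical axis (not along the pixel's ray), 0 where there is no reading), "fx", "fy", "cx", "cy" (pixels), "distortion" ([k1, k2, p1, p2, k3] as OpenCV has them; the pictures are not rectified), "view" (4x4, takes a point from world to camera coordinates). Camera axes: x right, y up, looking along -z (the intrinsics and any distortion apply to the point x, -y, -z); pixel columns grow to the right and rows downward; lengths in m; the calibration is good to about 2 mm. A picture is of the moment at which its call begins.
A pose or a line that the arm cannot do raises r.Unreachable and nothing moves.
- r.sign_off(): hands the job in; it is judged then, once.
Readings, each from a call of its own:
- get_time_s(): time.
- get_joint_positions(): joint angles.
- get_qd(): joint speeds.
- get_joint_torque(): joint torques, N m.
- get_tcp_pos(): TCP position.
- get_orientation(): TCP orientation.
- get_contact_force(): force on the tool from outside, world axes, zero at the start.
- get_wrist_torque(): the same for the moment, N m.
- get_width(): finger opening in m.
- get_grasp_force(): force on a finger pad.
Only numpy, scipy, OpenCV 4.12 (cv2) and the standard library are available. Lean on these libraries where they do the work, as an engineer would, in place of code of your own. Each camera call takes 0.05 s, during which the arm holds its last target. There are 200 camera calls.

## Working session

There is one attempt and no reset: what is moved stays moved. The work goes in short steps, each a Python script; the robot and the scene stay as the last script left them, time stands still between calls to the robot, and variables do not carry over. Pictures are saved under pics/ and viewed, at most 18 in all, crops included, and the job is handed in when it is done.

```bash
ls; mkdir -p pics; cat > h.py <<'E'
import numpy as np, cv2
from rig import *
def grab(n,save=None):
    f=vision.grab_frame(n)
    if save: cv2.imwrite('pics/'+save,f['color'][:,:,::-1])
    return f
def K(f): return np.array([[f['fx'],0,f['cx']],[0,f['fy'],f['cy']],[0,0,1.]])
def rays(f,uv):
    p=cv2.undistortPoints(np.array(uv,float).reshape(-1,1,2),K(f),np.array(f['distortion'],float))[:,0]
    V=np.array(f['view']);R=V[:3,:3];o=-R.T@V[:3,3]
    d=np.c_[p[:,0],-p[:,1],-np.ones(len(p))]@R
    return o,d
def onplane(f,uv,z):
    o,d=rays(f,uv); return o+d*((z-o[2])/d[:,2])[:,None]
def depthpts(f,uv):
    uv=np.array(uv).reshape(-1,2); o,d=rays(f,uv)
    z=f['range_z'][uv[:,1].astype(int),uv[:,0].astype(int)]
    return o+d*z[:,None]
def proj(f,P):
    P=np.array(P,float).reshape(-1,3);V=np.array(f['view']);c=P@V[:3,:3].T+V[:3,3]
    c=c*[1,-1,-1]
    return cv2.projectPoints(c,np.zeros(3),np.zeros(3),K(f),np.array(f['distortion'],float))[0][:,0]
def down(yaw):
    # tool z down, tool x at yaw, y closing
    c,s=np.cos(yaw),np.sin(yaw)
    return np.array([[c,s,0],[s,-c,0],[0,0,-1.]])
E
python3 - <<'E'
from h import *
for n in('scene','top'):
    f=grab(n,n+'0.png'); V=np.array(f['view']);print(n,-V[:3,:3].T@V[:3,3],f['fx'],f['cx'],f['cy'],f['distortion'],(f['range_z']>0).mean())
print(get_time_s(),get_orientation())
E
```

```text
pics
scene [-0.30322297 -0.43053721  0.70121187] 400.30859583482464 253.72814463478133 185.35769239736163 [-0.05115313  0.          0.          0.          0.        ] 0.9116261800130209
top [ 0.20314789 -0.05454861  1.17430747] 375.69235535699363 252.91758508039723 186.10951015867735 [-0.01311144  0.          0.          0.          0.        ] 0.9961598714192709
0.1 [[-9.01406938e-01  4.32972033e-01 -8.66890123e-04]
 [ 4.32972867e-01  9.01405849e-01 -1.41123340e-03]
 [ 1.70395233e-04 -1.64743548e-03 -9.99998628e-01]]
```

View pics/top0.png

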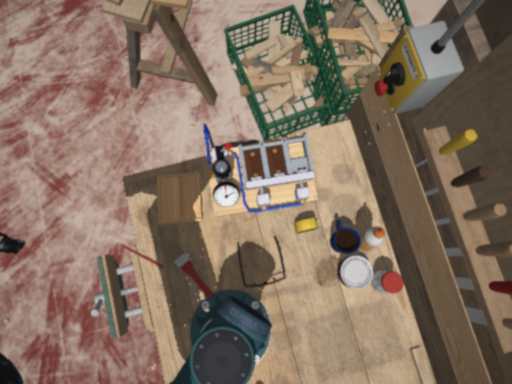

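View pics/scene0.png

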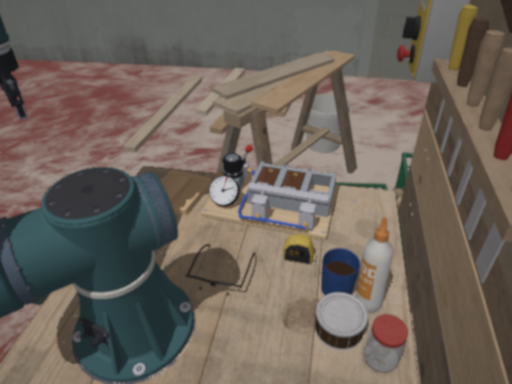

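The top view shows plates in the left (250,163) and middle (278,160) nests and the right nest (299,157) empty. The gauge is at (226,195), the knob at (221,170), the red toggle at (228,146), the tray at (180,197), the tape at (306,225) and the mug at (345,238). Next I'll measure these.

```bash
python3 - <<'E'
from h import *
f=grab('top')
v,u=np.mgrid[0:384,0:512]; uv=np.c_[u.ravel(),v.ravel()]
P=depthpts(f,uv).reshape(384,512,3); Z=P[...,2]
m0=(P[...,0]>.25)&(P[...,0]<.8)&(P[...,1]>-.3)&(P[...,1]<.3)
print('bench z',np.median(Z[m0]))
def comp(lo,hi,name,mn=60):
    m=(m0&(Z>lo)&(Z<hi)).astype(np.uint8)
    n,l,s,c=cv2.connectedComponentsWithStats(m)
    for i in range(1,n):
        if s[i,4]>mn:
            q=P[l==i]; r_=cv2.minAreaRect(q[:,:2].astype(np.float32)*1000)
            print(name,s[i],'med',q.mean(0).round(4),'rect',np.round(r_,1).tolist() if 0 else [np.round(x,1).tolist() for x in r_])
comp(.060,.074,'block'); comp(.012,.024,'board/tray rim'); comp(.075,.13,'high',15)
hsv=cv2.cvtColor(f['color'],cv2.COLOR_RGB2HSV)
red=m0&((hsv[...,0]<6)|(hsv[...,0]>174))&(hsv[...,1]>150)&(hsv[...,2]>80)
n,l,s,c=cv2.connectedComponentsWithStats(red.astype(np.uint8))
for i in range(1,n):
    if s[i,4]>4: print('red',s[i],c[i],P[l==i].mean(0).round(3), onplane(f,c[i],.111).round(4))
br=m0&(hsv[...,2]<110)&(hsv[...,1]>100)&(Z>.055)&(Z<.075)&(hsv[...,0]<20)
n,l,s,c=cv2.connectedComponentsWithStats(br.astype(np.uint8))
for i in range(1,n):
    if s[i,4]>50: print('plate',s[i],onplane(f,c[i],.066).round(4),cv2.minAreaRect(onplane(f,np.argwhere(l==i)[:,::-1],.066)[:,:2].astype(np.float32)*1000))
cv2.imwrite('pics/topc.png',cv2.resize(f['color'][110:260,140:380,::-1],(800,500),interpolation=cv2.INTER_CUBIC))
E
```

```text
bench z 0.006520631504507324
block [ 238  135   76   53 1795] med [ 0.506  -0.1155  0.0675] rect [[502.0, -134.7], [134.7, 214.7], 9.6]
block [214 145  10  15  95] med [0.5272 0.0402 0.0654] rect [[528.5, 39.5], [42.3, 25.4], 8.5]
block [213 183  26  18 155] med [0.3968 0.017  0.0674] rect [[396.6, 15.9], [38.0, 78.6], 32.2]
block [300 217  17  14 165] med [ 0.3089 -0.2275  0.0642] rect [[308.9, -226.8], [35.7, 48.6], 15.0]
board/tray rim [287 142  18  18 233] med [ 0.548  -0.2022  0.0191] rect [[547.4, -202.0], [52.5, 46.9], 8.5]
board/tray rim [227 147  15  27  86] med [ 0.5322 -0.0119  0.0193] rect [[520.4, -19.4], [89.4, 32.3], 30.8]
board/tray rim [208 155  40  62 697] med [0.4099 0.0127 0.0191] rect [[434.1, 20.9], [185.1, 105.5], 10.5]
board/tray rim [157 173  44  51 391] med [0.3974 0.1601 0.0196] rect [[394.2, 165.6], [152.9, 131.9], 4.5]
board/tray rim [241 175  20  35 275] med [ 0.3973 -0.0585  0.019 ] rect [[413.5, -60.9], [116.0, 49.2], 9.7]
board/tray rim [302 179  16  23 207] med [ 0.4203 -0.2463  0.019 ] rect [[418.9, -243.2], [67.3, 39.6], 8.6]
board/tray rim [263 18
[... 184 characters left out ...]
gh [212 159  19  21 289] med [0.4649 0.0278 0.1102] rect [[467.9, 28.9], [51.3, 49.9], 70.4]
high [246 169  68  37 868] med [ 0.4245 -0.1465  0.081 ] rect [[416.7, -148.5], [86.3, 205.1], 9.7]
high [213 182  24  12 177] med [0.4149 0.0193 0.0818] rect [[416.4, 20.2], [31.5, 69.1], 6.6]
red [225 143   7   6  34] [227.94117647 145.38235294] [0.54  0.009 0.096] [[0.5353 0.0085 0.111 ]]
plate [267 146  19  30 354] [[ 0.5045 -0.1352  0.066 ]] ((502.8555908203125, -135.60711669921875), (87.65555572509766, 44.86576843261719), 9.276962280273438)
plate [244 149  19  31 355] [[ 0.4937 -0.0661  0.066 ]] ((491.2715759277344, -66.75621032714844), (89.27610778808594, 45.17170333862305), 9.416279792785645)
```

View pics/topc.png

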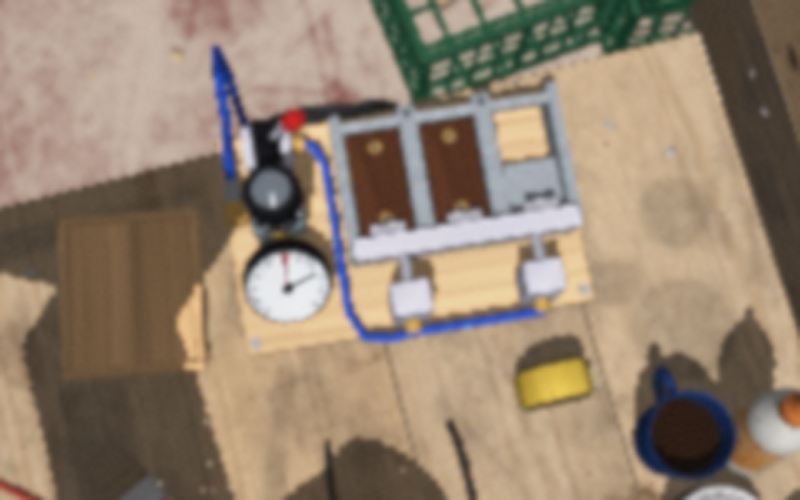

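```bash
cat >> h.py <<'E'
FY=0.166
FO=np.array([0.4699,-0.0945])
def W(x,y,z):
    c,s=np.cos(FY),np.sin(FY)
    return np.array([FO[0]+(c*x-s*y)/1000,FO[1]+(s*x+c*y)/1000,z/1000])
E
python3 - <<'E'
from h import *
print(get_joint_positions())
r.move_to(W(0,110,300),down(FY+np.pi)); print(get_joint_positions(),get_time_s())
f=grab('wrist'); V=np.array(f['view']);print(-V[:3,:3].T@V[:3,3],V[:3,:3],f['fx'])
cv2.imwrite('pics/w1.png',cv2.resize(f['color'][:,:,::-1],(800,600),interpolation=cv2.INTER_CUBIC))
for n,p in dict(gauge=W(-51,122,90),knob=W(20,122,114),n1=W(22,25,67),n2=W(22,-45,67),c1=W(92,62,67),c2=W(-42,62,67)).items(): print(n,proj(f,p)*800/512)
E
```

```text
[ 5.77488973e+01  2.05887564e+01  8.65852992e+01 -3.74808014e-04
  7.29098919e+01 -6.59484375e+00]
[-6.94381138e+00  3.10446797e+00  9.49317153e+01  1.84364688e-02
  8.19718722e+01 -1.06482473e+02] 2.2
[0.38370934 0.00354957 0.47489536] [[-1.65724600e-01  9.86172072e-01  4.96200767e-05]
 [-9.48136359e-01 -1.59318921e-01 -2.75054407e-01]
 [-2.71243069e-01 -4.56303281e-02  9.61428661e-01]] 332.26116826305173
gauge [[411.49639538 185.77300949]]
knob [[411.638233   288.88452015]]
n1 [[289.47984144 277.33118761]]
n2 [[203.54155449 277.44742628]]
c1 [[337.99245669 358.65463051]]
c2 [[332.8332684  196.31710636]]
```

View pics/w1.png

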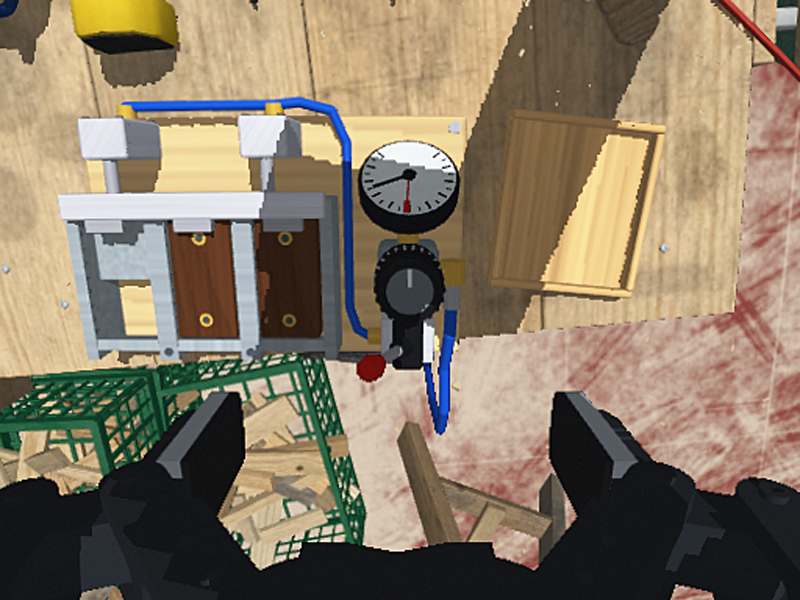

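The wrist view shows the dial at (410,174), with the needle tip at about (373,188) and the red hand's tip at (407,208). The knob is at (409,290), the red cap at (370,367) and the tray at (578,205), all matching the predictions. Next: fit the dial plane, get the hand angles, and flip the toggle.

```bash
cat >> h.py <<'E'
def gauge(save=None):
    f=grab('wrist'); c=np.round(proj(f,W(-51,122,86))[0]).astype(int)
    a=40; v,u=np.mgrid[c[1]-a:c[1]+a,c[0]-a:c[0]+a]; uv=np.c_[u.ravel(),v.ravel()]
    uv=uv[(uv[:,0]>=0)&(uv[:,0]<512)&(uv[:,1]>=0)&(uv[:,1]<384)]
    col=f['color'][uv[:,1],uv[:,0]].astype(int); P=depthpts(f,uv)
    near=(np.hypot(*(P[:,:2]-W(-51,122,0)[:2]).T)<.046)&(P[:,2]>.055)
    white=near&(col.min(1)>130)
    A=np.c_[P[white][:,:2],np.ones(white.sum())]; k=np.linalg.lstsq(A,P[white][:,2],rcond=None)[0]
    n=np.array([-k[0],-k[1],1]);n/=np.linalg.norm(n)
    o,d=rays(f,uv); t=(k[2]+k[:2]@o[:2]-o[2])/(d[:,2]-d[:,:2]@k[:2]); Q=o+d*t[:,None]
    (cx,cy),_,_=cv2.minAreaRect(uv[white].astype(np.float32))
    # centre: circle of white points in plane coords
    ex=np.array([np.cos(FY),np.sin(FY),0]);ex-=n*(ex@n);ex/=np.linalg.norm(ex);ey=np.cross(n,ex)
    q=np.c_[Q@ex,Q@ey]; C,R=cv2.minEnclosingCircle(q[white].astype(np.float32))
    q=(q-C)*1000; rad=np.hypot(*q.T); dist=np.abs((P-Q)@n)<.012
    ang=lambda m: np.degrees(np.angle(np.exp(1j*np.arctan2(q[m][:,1],q[m][:,0])).mean()))
    red=near&(col[:,0]>col[:,1]*1.8)&(col[:,0]>80)&(rad>10)&(rad<29)
    blk=near&(col.max(1)<75)&(rad>11)&(rad<21)
    print('normal',n.round(3),'R',round(R*1000,1),'n',white.sum(),red.sum(),blk.sum(),'red',ang(red).round(1),'needle',ang(blk).round(1),'std',np.degrees(np.std(np.unwrap(np.arctan2(q[blk][:,1],q[blk][:,0])))).round(1),'diff',(ang(red)-ang(blk)).round(1))
    if save: cv2.imwrite('pics/'+save,cv2.resize(f['color'][:,:,::-1],(800,600)))
E
python3 - <<'E'
from h import *
gauge()
effector.gripper_to(0.0,40)
q1=FY+np.pi/2
for y in (q1,q1-np.pi):
    print(ik(W(80,55,140),down(y)))
r.move_to(W(80,57,160),down(q1-np.pi))
print(r.servo_line(W(80,57,96),f_stop=8))
print(r.servo_line(W(80,120,96),rate=.06,f_stop=15),get_contact_force(),get_tcp_pos())
r.servo_line(W(80,100,160))
r.move_to(W(0,110,300),down(FY+np.pi))
gauge('w2.png'); print(get_time_s())
E
```

```text
normal [0.637 0.399 0.659] R 70.1 n 255 34 96 red 48.1 needle -104.5 std 70.6 diff 152.6
[-1.01930373e+01  1.92837397e+01  9.79546352e+01 -2.54444375e-14
  6.27616251e+01 -1.97041367e+01]
[-1.01930373e+01  1.92837397e+01  9.79546352e+01 -2.54444375e-14
  6.27616251e+01  1.60295863e+02]
False
False [ 3.84053619e-04 -4.48876999e-01  1.02589563e+00] [0.52908367 0.03677875 0.0959912 ]
normal [-0.003  0.112  0.994] R 42.8 n 1195 12 52 red -0.5 needle -6.1 std 19.0 diff 5.7
13.2667
```

View pics/w2.png

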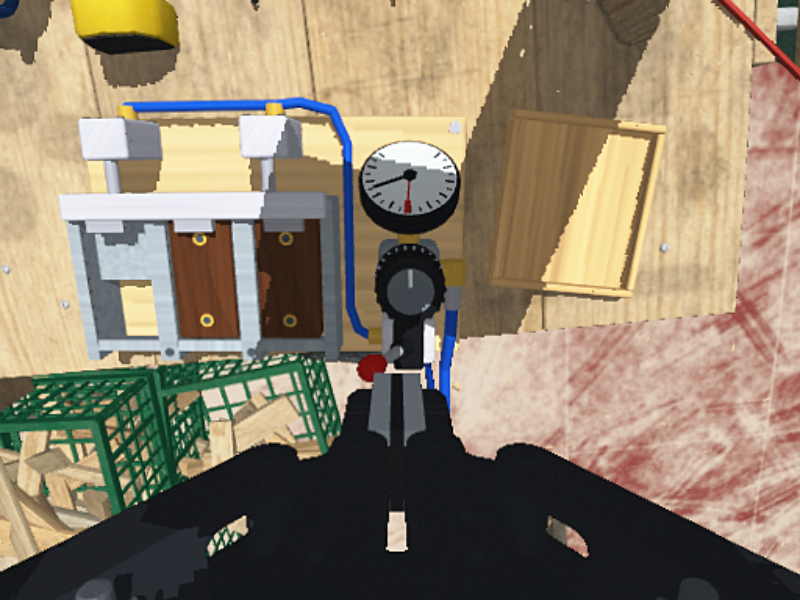

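The toggle is still leaning right at (371,367). I'll repeat the push in small increments and log the force.

```bash
python3 - <<'E'
from h import *
f=grab('wrist'); hsv=cv2.cvtColor(f['color'],cv2.COLOR_RGB2HSV)
print('w',onplane(f,np.array([371,367])*512/800,.111)-W(0,0,0), depthpts(f,np.int32(np.array([371,367])*512/800)), W(80,93,111))
r.move_to(W(80,57,160),down(FY-np.pi/2))
r.servo_line(W(80,57,93))
for y in range(62,124,6):
    r.servo_line(W(80,y,93),rate=.06); print(y,get_contact_force().round(1))
    if y in(92,122): grab('scene',f's{y}.png')
a=cv2.imread('pics/s92.png')[120:220,180:340];b=cv2.imread('pics/s122.png')[120:220,180:340]
cv2.imwrite('pics/sab.png',np.hstack([cv2.resize(x,(400,250),interpolation=cv2.INTER_CUBIC) for x in(a,b)]))
E
```

```text
w [[0.06503078 0.1035416  0.111     ]] [[0.53026776 0.00823468 0.11983286]] [0.53343309 0.01044068 0.111     ]
62 [ 0.2 -0.2  0.3]
68 [ 0.5  0.6 -0.9]
74 [-0.1 -0.1 -0. ]
80 [-0.3  0.  -0.8]
86 [-0.2 -0.2  1.5]
92 [-0.1  0.1  0.4]
98 [ 0.2  0.3 -1.1]
104 [-1.3  0.2 -0.2]
110 [-0.2 -0.8 -0.1]
116 [-0.4 -0.2 -0.6]
122 [-0.1 -0.1  1.1]
```

View pics/sab.png

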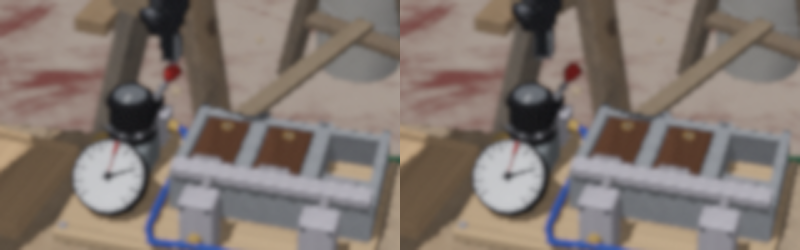

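```bash
python3 - <<'E'
from h import *
print(get_tcp_pos(),W(80,122,93),get_orientation().round(2).tolist(),get_width(),get_joint_positions())
f=grab('scene'); t=grab('top','t3.png')
print('tcp proj',proj(f,get_tcp_pos()),'cap',proj(f,W(80,93,111)))
v,u=np.mgrid[100:200,200:300];uv=np.c_[u.ravel(),v.ravel()];P=depthpts(f,uv)
d=np.hypot(*(P[:,:2]-get_tcp_pos()[:2]).T)<.04
print(P[d&(P[:,2]>.05)][:,2].min())
m=(P[:,0]>.4)&(P[:,0]<.65)&(abs(P[:,1])<.1)&(P[:,2]>.12)&(P[:,2]<.2)
q=P[m];i=np.argsort(q[:,2])[:12];print(np.c_[q[i],uv[m][i]].round(3))
cv2.imwrite('pics/t3.png',cv2.resize(t['color'][110:230,160:320,::-1],(640,480),interpolation=cv2.INTER_CUBIC))
E
```

```text
[0.52857597 0.0392087  0.09298117] [0.52864117 0.03904203 0.093     ] [[0.17, -0.99, -0.0], [-0.99, -0.17, -0.0], [0.0, 0.0, -1.0]] 0.0002851709886658019 [-3.22478636e+00  2.19570049e+01  1.01986731e+02 -3.26915118e-03
  5.60593798e+01  1.67242752e+02]
tcp proj [[238.29982976 151.9108478 ]] cap [[247.94166017 147.90520042]]
0.05056715807486767
[[5.32e-01 3.00e-03 1.20e-01 2.50e+02 1.46e+02]
 [5.35e-01 7.00e-03 1.21e-01 2.49e+02 1.45e+02]
 [5.33e-01 1.00e-02 1.21e-01 2.48e+02 1.45e+02]
 [5.31e-01 1.20e-02 1.21e-01 2.47e+02 1.45e+02]
 [5.26e-01 3.40e-02 1.25e-01 2.39e+02 1.43e+02]
 [5.20e-01 4.60e-02 1.25e-01 2.34e+02 1.43e+02]
 [5.21e-01 4.10e-02 1.26e-01 2.36e+02 1.43e+02]
 [5.23e-01 3.60e-02 1.26e-01 2.38e+02 1.43e+02]
 [5.30e-01 3.00e-02 1.27e-01 2.41e+02 1.42e+02]
 [5.23e-01 2.90e-02 1.28e-01 2.40e+02 1.43e+02]
 [5.20e-01 3.70e-02 1.28e-01 2.37e+02 1.43e+02]
 [5.20e-01 4.90e-02 1.28e-01 2.33e+02 1.42e+02]]
```

View pics/t3.png

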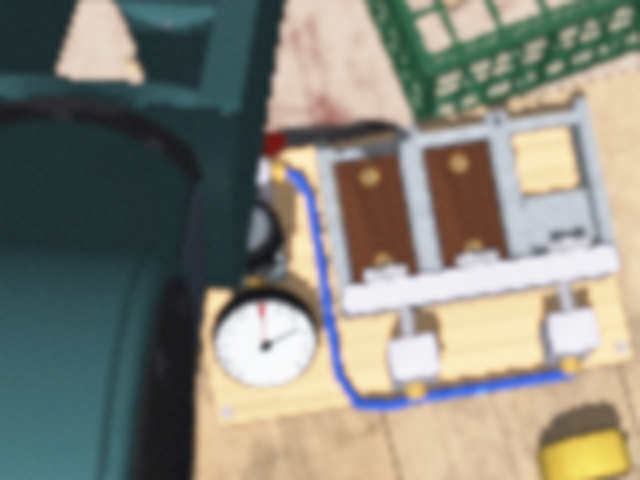

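```bash
python3 - <<'E'
from h import *
f=grab('scene')
for vv in range(130,162,2):
    print(vv,f['color'][vv,238],f['range_z'][vv,238].round(3),depthpts(f,[[238,vv]]).round(3))
r.servo_line(W(80,110,170)); r.move_to([.48,-.34,.15],down(FY-np.pi/2))
print(r.servo_line([.48,-.34,-.01+.02],rate=.04,f_stop=6),get_tcp_pos(),get_contact_force())
r.servo_line([.48,-.34,.15])
E
```

```text
130 [25 25 29] 1.057 [[0.508 0.025 0.177]]
132 [32 33 36] 1.053 [[0.502 0.022 0.175]]
134 [42 44 46] 1.075 [[0.516 0.03  0.16 ]]
136 [43 44 47] 1.083 [[0.519 0.032 0.151]]
138 [39 40 43] 1.083 [[0.516 0.031 0.147]]
140 [38 39 43] 1.087 [[0.516 0.031 0.14 ]]
142 [68 65 67] 1.092 [[0.517 0.032 0.134]]
144 [131 114 108] 2.955 [[ 1.908  0.817 -0.846]]
146 [149 131 123] 2.974 [[ 1.914  0.821 -0.868]]
148 [158 142 134] 2.952 [[ 1.89   0.808 -0.868]]
150 [161 146 138] 2.922 [[ 1.859  0.792 -0.863]]
152 [160 147 138] 2.901 [[ 1.836  0.779 -0.864]]
154 [128 117 110] 2.873 [[ 1.807  0.764 -0.86 ]]
156 [75 76 80] 1.074 [[0.483 0.015 0.113]]
158 [67 70 75] 0.0 [[-0.303 -0.431  0.701]]
160 [38 39 42] 1.057 [[0.464 0.005 0.114]]
False [ 0.47990834 -0.34007238  0.00998988] [ 0.98662758 -0.06306852  0.14436109]
```

```bash
python3 - <<'E'
from h import *
r.servo_line([.48,-.34,.012])
try:
    print(r.servo_line([.48,-.34,-.05],rate=.02,f_stop=5))
except Exception as e: print(e)
print(get_tcp_pos(),get_contact_force())
f=grab('top'); V=f['range_z']
r.servo_line([.48,-.34,.15]); print(get_time_s())
E
```

```text
True
[ 0.48003719 -0.33999537 -0.0322994 ] [-0.02745254  0.86921847  6.98986905]
32.0583
```

The bench touch puts the real closed fingertip about 32 mm above the reported TCP, which explains the missed push. I'll check the offset at other openings, then flip the toggle.

```bash
python3 - <<'E'
from h import *
for w in (.06,.085):
    effector.gripper_to(w,40)
    r.servo_line([.48,-.34,-.01])
    print(w,get_width(),r.servo_line([.48,-.34,-.06],rate=.02,f_stop=5),get_tcp_pos()[2],get_contact_force().round(1))
    r.servo_line([.48,-.34,.05])
effector.gripper_to(0,40)
Z=-31
r.servo_line([.48,-.34,.12]); r.move_to(W(80,55,160),down(FY-np.pi/2))
r.servo_line(W(80,57,96+Z))
for y in range(62,122,6):
    h=r.servo_line(W(80,y,96+Z),rate=.06,f_stop=15); print(y,h,get_contact_force().round(1))
    if h: break
r.servo_line(W(80,110,170))
r.move_to(W(0,110,280),down(FY+np.pi))
gauge('w4.png'); print(get_time_s())
E
```

```text
0.06 0.06016504462712914 True -0.03744689630876768 [-0.5  0.   5.7]
0.085 0.0848546339104094 True -0.045326134873672604 [-1.   0.5  5.4]
62 False [ 1.5 -0.6  0.5]
68 False [-0.1 -0.8  0.6]
74 False [-0.4 -6.1  4.4]
80 False [  0.1 -11.2   7.5]
86 False [ 1.7 -3.5  1.1]
92 False [-0.2 -0.6 -0.9]
98 False [ 0.  -0.1  0.2]
104 False [ 0.4 -1.2 -0.8]
110 False [-0.6  0.5  0.1]
116 False [0.2 0.4 0.8]
normal [0.322 0.24  0.916] R 41.5 n 1383 29 21 red 4.5 needle -53.9 std 4.1 diff 58.4
50.0833
```

View pics/w4.png

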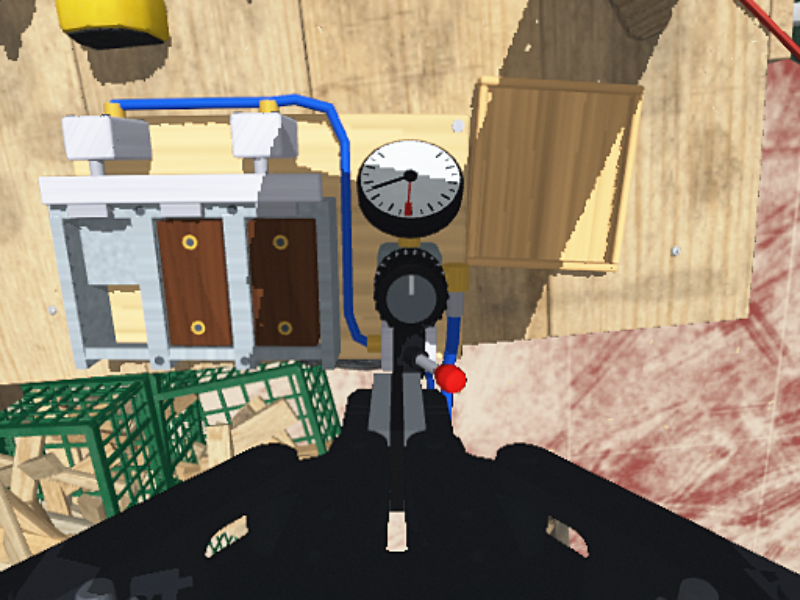

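The toggle is now off at (452,378) and the bar is back. The tray has been knocked next to the board (now about (553,175)). The needle is about 60° clockwise of the red hand, so the knob comes next.

```bash
python3 - <<'E'
from h import *
a=np.radians(30)
effector.gripper_to(.066,60)
kx,ky=20,122
r.move_to(W(kx,ky,140),down(FY-a))
print(r.servo_line(W(kx,ky,51),rate=.12,f_stop=12),get_tcp_pos()[2])
effector.gripper_to(.04,60); print('w',get_width(),get_grasp_force())
r.servo_line(W(kx,ky,61.5),rate=.05); print('lift',get_contact_force().round(1),get_width())
q=np.array(get_joint_positions()); q[5]-=60; r.move_joints(q); print('turn',get_contact_force().round(1),get_wrist_torque().round(2),get_joint_positions()[5])
r.hold(.3)
f=grab('scene'); cv2.imwrite('pics/s5.png',cv2.resize(f['color'][120:220,180:340,::-1],(800,500),interpolation=cv2.INTER_CUBIC))
print(get_time_s())
E
```

```text
False 0.051412213152396406
w 0.047538292974595164 59.80018079280853
lift [-2.3 -7.5  5.1] 0.04737861064173059
turn [  1.3  -5.7 -10.2] [-0.97 -0.19 -0.02] 45.68137523145145
56.7167
```

View pics/s5.png

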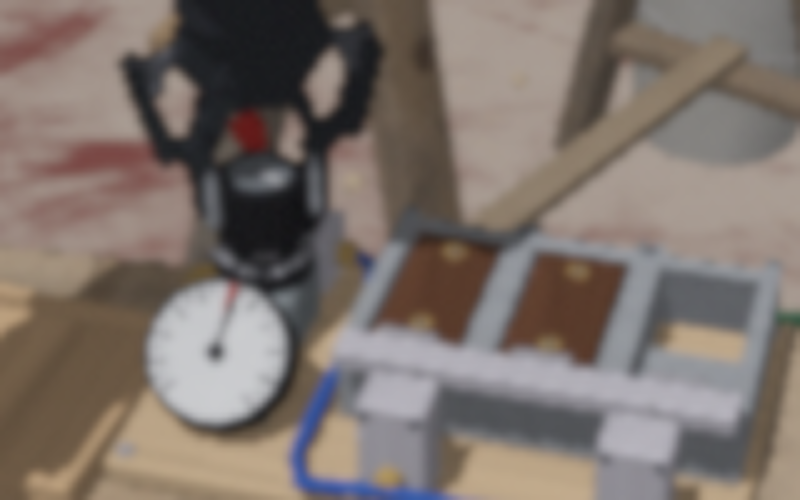

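The needle now lies under the red hand at (225,320) and the knob is up. I'll push it down, then measure the tray and check reachability for laying a plate.

```bash
cat >> h.py <<'E'
def tray(f=None):
    f=f or grab('wrist')
    v,u=np.mgrid[0:384,0:512]; uv=np.c_[u.ravel(),v.ravel()]; P=depthpts(f,uv)
    d=P[:,:2]-FO; c,s=np.cos(FY),np.sin(FY); fy=-s*d[:,0]+c*d[:,1]; fx=c*d[:,0]+s*d[:,1]
    m=(fy>.163)&(fy<.36)&(P[:,2]>.013)&(P[:,2]<.027)&(fx>-.25)&(fx<.1)
    l=cv2.connectedComponentsWithStats(m.reshape(384,512).astype(np.uint8),connectivity=8)
    m=(l[1].ravel()==1+np.argmax(l[2][1:,4]))&m
    (cx,cy),(w,h),a=cv2.minAreaRect(P[m][:,:2].astype(np.float32)*1000)
    if w<h: w,h,a=h,w,a-90
    a=(a+90)%180-90
    print('tray',round(cx,1),round(cy,1),round(w,1),round(h,1),round(a,1),'fy',(fy[m].min(),fy[m].max()))
    return np.array([cx,cy])/1000,np.radians(a)
def Ry(t): return np.array([[np.cos(t),0,np.sin(t)],[0,1,0],[-np.sin(t),0,np.cos(t)]])
def Rz(t): return np.array([[np.cos(t),-np.sin(t),0],[np.sin(t),np.cos(t),0],[0,0,1.]])
TILT=np.radians(35); OFF=.0355
def place_pose(ny,c,psi,zc,gx=0.,tip=70.,flip=False):
    """tool pose that puts the plate (gripped at fixture gx,ny) flat, centre c,zc, x axis along psi; tool yaw FY(+pi)"""
    Rt=down(FY+(np.pi if flip else 0)); T=W(gx,ny,tip)
    Rp=Rz(FY)@Ry(TILT); C=W(30.8,ny,54.9)
    Q=Rz(psi)@Rp.T
    R=Q@Rt; tippos=np.array([*c,zc])+Q@(T-C)
    return tippos+R[:,2]*OFF,R
E
python3 - <<'E'
from h import *
print(r.servo_line(W(20,122,46),rate=.05,f_stop=25),get_tcp_pos()[2],get_contact_force().round(1)); r.hold(.3)
effector.gripper_to(.066); r.servo_line(W(20,122,150))
r.move_to(W(-20,140,290),down(FY+np.pi)); 
f=grab('wrist','w6.png'); c,a=tray(f)
cv2.imwrite('pics/w6.png',cv2.resize(f['color'][:,:,::-1],(800,600)))
for flip in(0,1):
    for k in(0,np.pi):
        p,R=place_pose(25,c,a+k,.02,flip=flip); print(flip,k,p.round(3),R[:,2].round(2),ik(p,R), ik(p+[0,0,.1],R) is not None)
print(get_time_s())
E
```

```text
True 0.05251173390295384 [-2.6 -2.9 12.9]
tray 376.3 126.3 152.8 143.8 7.5 fy (np.float64(0.16300152447271604), np.float64(0.3065815287717244))
0 0 [ 0.363  0.124 -0.014] [ 0.57  0.08 -0.82] None False
0 3.141592653589793 [ 0.39   0.128 -0.014] [-0.57 -0.08 -0.82] [  8.1540518   43.48009199  93.20654742   0.37000475  78.31196134
 -89.55747905] True
1 0 [ 0.363  0.124 -0.014] [ 0.57  0.08 -0.82] None False
1 3.141592653589793 [ 0.39   0.128 -0.014] [-0.57 -0.08 -0.82] [ 8.1540518  43.48009199 93.20654742  0.37000475 78.31196134 90.44252095] True
60.7417
```

View pics/w6.png

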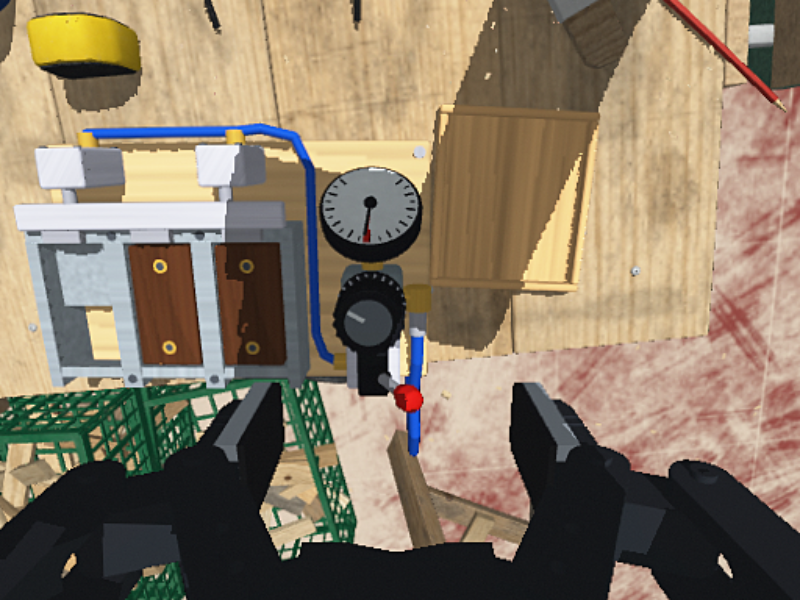

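The needle sits on the red hand at (368,235) with the knob released, and the tray's right rim is close to the board edge. Next I'll tip and fetch the nest1 plate.

```bash
sed -i 's/(fy>.163)/(fy>.170)/' h.py; cat >> h.py <<'E'
def tip(ny):
    effector.gripper_to(0,40)
    r.move_to(W(56,ny,110),down(FY))
    print('press',r.servo_line(W(56,ny,44-31.5),rate=.06,f_stop=25),get_tcp_pos()[2],get_contact_force().round(1))
    r.servo_line(W(56,ny,70)) 
def fetch(ny):
    effector.gripper_to(.066,50)
    r.servo_line(W(0,ny,110))
    print('down',r.servo_line(W(0,ny,70-36.5),rate=.1,f_stop=10),get_tcp_pos()[2])
    effector.gripper_to(.03,50); print('w',get_width(),get_grasp_force())
E
python3 - <<'E'
from h import *
c,a=tray()
tip(25)
f=grab('scene'); cv2.imwrite('pics/s7.png',cv2.resize(f['color'][120:220,180:340,::-1],(640,400),interpolation=cv2.INTER_CUBIC))
fetch(25)
r.servo_line(W(0,25,150),rate=.15); print('w',get_width(),get_contact_force().round(2),get_time_s())
g=grab('scene'); cv2.imwrite('pics/s7.png',np.vstack([cv2.resize(x['color'][100:220,180:340,::-1],(400,300),interpolation=cv2.INTER_CUBIC) for x in(f,g)]))
E
```

```text
tray 375.5 131.5 152.9 132.4 7.1 fy (np.float64(0.17011782828709246), np.float64(0.30645820877233465))
press True 0.020522475724189373 [0.7 0.6 3.9]
down False 0.033684525564715496
w 0.04872205930542499 55.36058843135834
w 0.049230237098393345 [ 0.23 -0.03 -0.85] 69.2
```

View pics/s7.png

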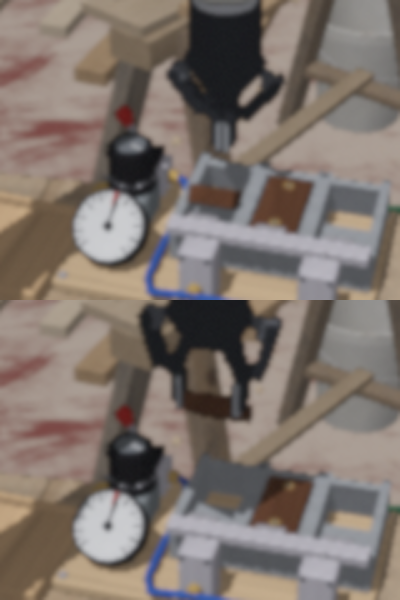

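The plate tipped up and is now held at (215,405), clear of nest1. The tray measures 153 x 132 mm, matching its size. Now I'll lay the plate in it.

```bash
cat >> h.py <<'E'
def lay(ny,c,a,zc):
    r.servo_line(W(0,ny,200))
    p,R=place_pose(ny,c,a+np.pi,zc)
    r.move_to(p+[0,0,.12],R); print('w hover',get_width())
    return p,R
E
python3 - <<'E'
from h import *
c,a=np.array([.3755,.1315]),np.radians(7.1)
p,R=lay(25,c,a,.022)
print(r.servo_line(p,rate=.1,f_stop=12),get_tcp_pos()-p,get_contact_force().round(1),get_width())
f=grab('scene'); cv2.imwrite('pics/s8.png',cv2.resize(f['color'][110:230,120:320,::-1],(800,480),interpolation=cv2.INTER_CUBIC)); print(get_time_s())
E
```

```text
w hover 0.048596528703906613
False [4.36686480e-04 7.07262467e-05 4.15626273e-04] [ 0.8 -0.3 -0. ] 0.048922566514240866
73.4
```

View pics/s8.png

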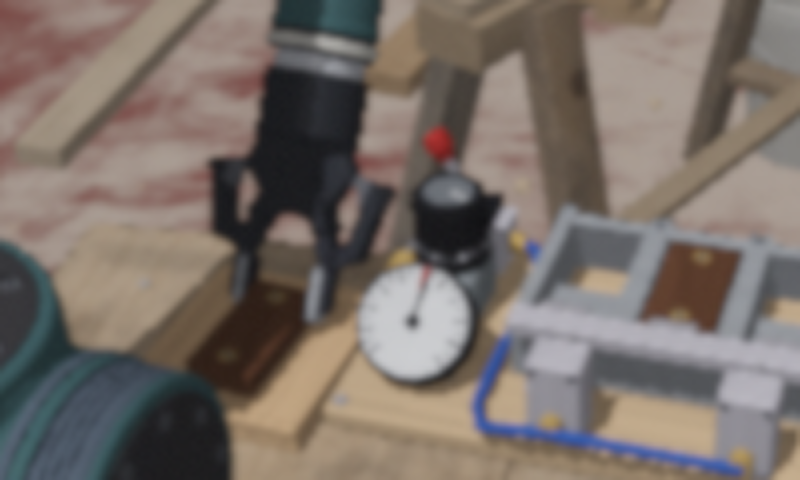

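The plate is level inside the tray walls, at (245,335). I'll release it, back out, check the tray, then do nest2.

```bash
python3 - <<'E'
from h import *
effector.gripper_to(.07); R=get_orientation(); p=get_tcp_pos()
r.servo_line(p-R[:,2]*.12)
r.move_to(W(-20,140,290),down(FY))
f=grab('wrist'); c,a=tray(f)
cv2.imwrite('pics/w9.png',cv2.resize(f['color'][:,:,::-1],(800,600)))
tip(-45); fetch(-45)
r.servo_line(W(0,-45,150),rate=.15); print('w',get_width(),get_contact_force().round(2),get_time_s())
E
```

```text
tray 375.6 131.8 153.1 132.4 7.1 fy (np.float64(0.17051979415383572), np.float64(0.3064832926409381))
press True 0.02061002807087338 [0.4 1.2 4.2]
down False 0.03373129121969127
w 0.04870999086710152 55.570363998413086
w 0.048927665147977625 [-0.17 -0.45 -0.44] 84.125
```

View pics/w9.png

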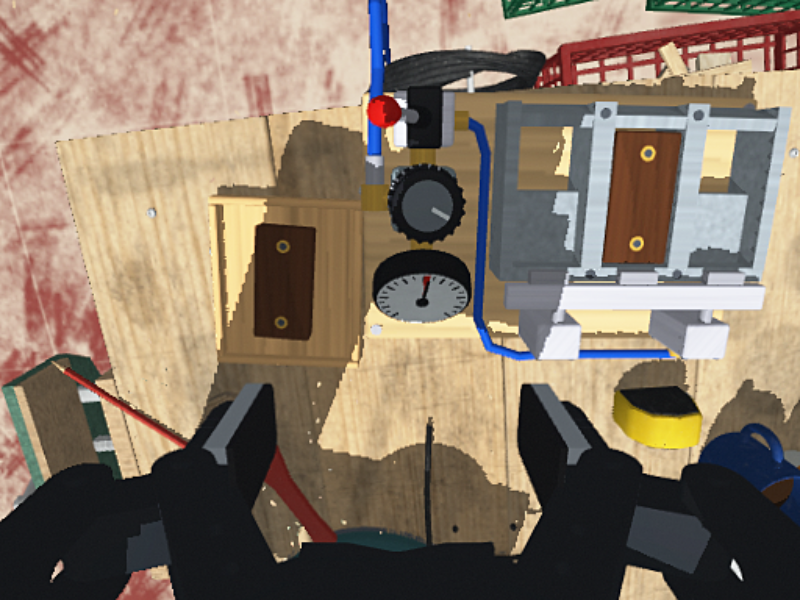

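Plate 1 lies flat and centred in the tray at (284,282), and the tray hasn't moved. I'll stack plate 2 on it.

```bash
python3 - <<'E'
from h import *
c,a=np.array([.3755,.1317]),np.radians(7.1)
p,R=lay(-45,c,a,.042)
print(r.servo_line(p,rate=.1,f_stop=12),get_tcp_pos()-p,get_contact_force().round(1),get_width())
effector.gripper_to(.07)
r.servo_line(get_tcp_pos()-R[:,2]*.12)
r.move_to(W(-20,140,290),down(FY))
f=grab('wrist'); c,a=tray(f)
cv2.imwrite('pics/w10.png',cv2.resize(f['color'][:,:,::-1],(800,600)))
# plate top heights
v,u=np.mgrid[0:384,0:512]; P=depthpts(f,np.c_[u.ravel(),v.ravel()]); d=(P[:,:2]-c)@Rz(a)[:2,:2]
m=(abs(d[:,0])<.062)&(abs(d[:,1])<.05)&(P[:,2]>.035)&(P[:,2]<.07)
rect=cv2.minAreaRect(d[m].astype(np.float32)*1000); print(rect)
A=np.c_[d[m],np.ones(m.sum())];print('plane',np.linalg.lstsq(A,P[m][:,2],rcond=None)[0],get_time_s())
k=np.hypot(*(P[:,:2]-W(20,122,0)[:2]).T)<.015; print('knob top',np.median(P[k][:,2]))
E
```

```text
w hover 0.04889569024197726
False [4.17041520e-04 8.37104295e-05 4.23336890e-04] [-0.4  0.6 -0.3] 0.04873858544019799
tray 375.7 131.6 152.6 132.1 6.9 fy (np.float64(0.17050347971457833), np.float64(0.30662726099140436))
((2.7916412353515625, 1.0739593505859375), (49.461700439453125, 100.92412567138672), 88.58113098144531)
plane [-0.00633219  0.02324491  0.04662738] 91.9167
knob top 0.11466554854991196
```

View pics/w10.png

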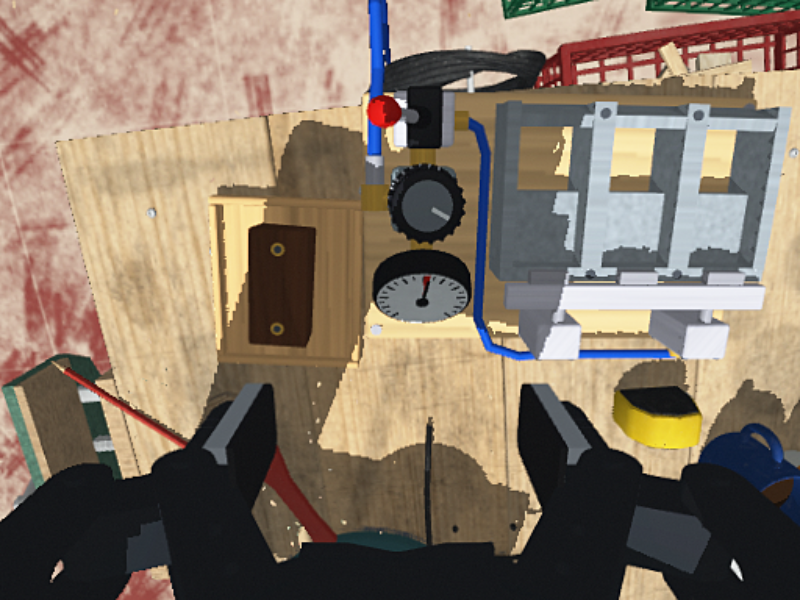

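The stack is level and centred at (282,285): top face at 46.6 mm, where 47 was expected. The knob top is at 114.7 mm, so the knob is down, and all nests are empty. Now the air goes back on.

```bash
python3 - <<'E'
from h import *
Z=-31
effector.gripper_to(0,40)
r.move_to(W(80,195,170),down(FY+np.pi/2))
r.servo_line(W(80,192,98+Z),f_stop=10)
print(r.servo_line(W(80,126,98+Z),rate=.06,f_stop=20),get_contact_force().round(1))
r.servo_line(W(80,150,170))
r.move_to(W(-20,140,290),down(FY))
f=grab('wrist'); tray(f)
cv2.imwrite('pics/w11.png',cv2.resize(f['color'][:,:,::-1],(800,600))); print(get_time_s())
E
```

```text
True [0.2 6.8 1.9]
tray 375.9 131.7 152.9 132.0 7.2 fy (np.float64(0.17062802995731108), np.float64(0.30641677280321283))
97.575
```

View pics/w11.png

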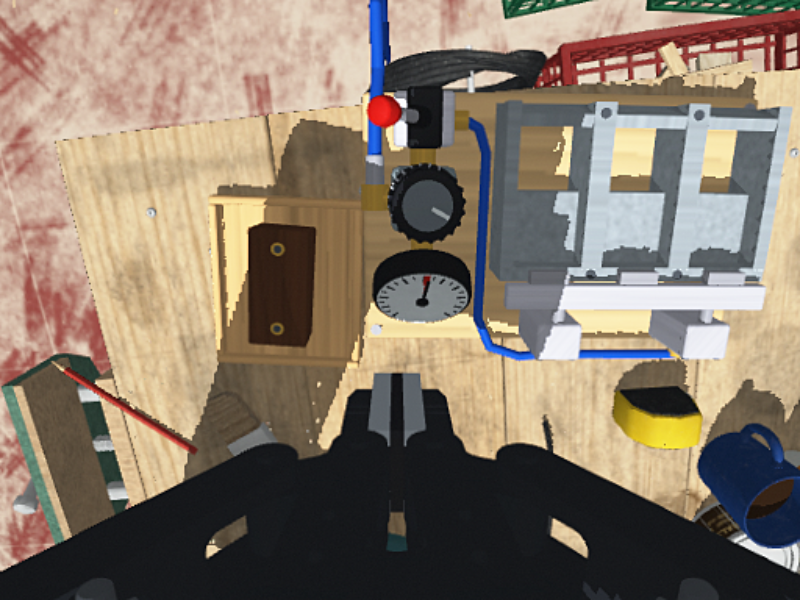

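The force stop ended the push early and the toggle is still off, at (384,112). I'll push again in short steps, with a higher force limit.

```bash
python3 - <<'E'
from h import *
Z=-31
r.move_to(W(80,195,170),down(FY+np.pi/2))
r.servo_line(W(80,185,98+Z),f_stop=10)
for y in range(179,124,-6):
    h=r.servo_line(W(80,y,98+Z),rate=.05,f_stop=30); print(y,h,get_contact_force().round(1))
    if h: break
r.servo_line(W(80,145,170))
r.move_to(W(-20,140,290),down(FY))
f=grab('wrist'); tray(f)
cv2.imwrite('pics/w12.png',cv2.resize(f['color'][:,:,::-1],(640,480))); print(get_time_s())
E
```

```text
179 False [0.2 0.7 0.3]
173 False [-0.1  0.4 -0.6]
167 False [-1.2  3.7  2.8]
161 False [-0.6  2.4  2.3]
155 False [ 0.4 -0.1  0.4]
149 False [0.6 0.3 0.1]
143 False [-0.3  0.4 -0.9]
137 False [-0.6  0.2 -0.5]
131 False [ 0.1 -0.1 -0.3]
125 False [-0.   0.3  0.3]
tray 376.0 131.6 152.9 131.9 7.2 fy (np.float64(0.17045739757579692), np.float64(0.30641202528820727))
104.625
```

View pics/w12.png

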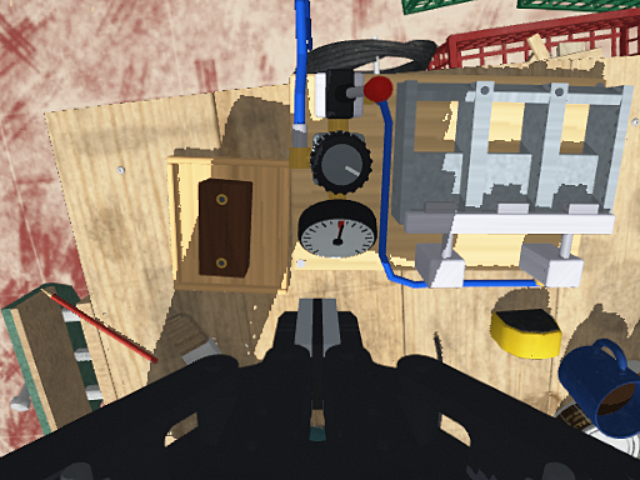

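The toggle is on (378,88), the bar has closed over the nests' near edge (510,222), the stack is in the tray and the needle is on the red hand. I'm handing the job in.

```bash
python3 - <<'E'
from h import *
r.hold(.5); print(r.sign_off())
E
```

```text
the job is handed in; nothing more can be done
None
```

The job is handed in at about 105 s, and the last camera view shows both plates (the right nest was empty) stacked flat in the tray, the knob down with the needle on the red set hand, the air on with the bar closed, and the mug and tape measure untouched; the judge gave no verdict.

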